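# Gauge two bushed castings under the bridge bar

## Robot

A 6-joint arm with a two-finger parallel gripper is mounted at the origin on the work surface. World frame = base frame: x ahead of the robot, y to its left, z up, the work surface at z = 0. Lengths are in mm, angles in rad, forces in N, time in s.
With the tool pointing down it reaches from about 350 to 875 mm from the base axis. Payload 4.2 kg.
Tool frame: the origin (TCP) lies midway between the tips of the shut fingers; the grasp point (between the pads) lies 19 mm behind it; z points along the fingers, y is the direction in which the jaws open and shut (so a half turn about z gives the same grasp; the last joint's range is limited). The gripper opens to 85 mm and grips with 20 to 120 N. Pads are 22 mm wide; open, the fingers measure 114 mm over their backs; the gripper's body (76 mm by 85 mm) begins 54 mm behind the grasp point. The pads swing forward as they close: fully open they stand 13 mm farther back than shut.
Start: joints at [-1.054, 0.385, 0.008, 0, -1.194, -0.259], TCP at [159.363, -604.32, 231.312] pointing down, gripper open.
Joint ranges: [-3.14, 3.14], [-1.21, 2.06], [-1.07, 1.41], [-3.16, 2.05], [-2.99, -0.16], [-3.1, 3.1]. Speed limits (rad/s): [2.79, 2.79, 3.14, 3.14, 3.14, 3.14].

## Interface

Orientations are given as a unit quaternion [x, y, z, w].
In Python, from bench import arm, eyes, nets gives the robot as it stands.
- The arm moves only by the tool jog_arm, never from a script. Its argument "rows" is a list of rows, each a list of 3 entries, a list of its own where there are three numbers: the shift along the tool's x, y, z in cm, then the turn, a rotation vector about the tool's x, y, z in degrees, then the finger opening in cm, from 0 to 8.54. In form: [[[x, y, z], [ax, ay, az], jaw], ...]. A call has 1 to 10 rows; each row shifts and turns the commanded pose from where the row before left it, along the tool's axes as they then stand; what a row does not reach is not made up. A row lasts 1/8 s, in which the tool goes at most 62.5 mm and 10.7 degrees, less where a joint would pass 70% of its speed; a pose out of reach is approached as far as the arm can. A call with a gripper value outside its range is refused whole. The fingers move at their own pace and stop on an object; the grip force is fixed at half the most. Time passes only in rows, so rows that do not move let the fingers close. It gives the time, the measured TCP pose, the force and the opening at its end, in the units of the state.
- arm.read_state(): the state, without advancing time (a new reading comes with each control period).
- eyes.get_image(name): name is "scene" or "side" or "wrist"; returns the picture (480x640x3 uint8, red, green, blue); there is no depth.
- eyes.camera_model(name): a dict with "K" (3x3 intrinsics, pixels), "rvec" (rotation vector, rad) and "tvec" (3), from world to camera coordinates, as OpenCV has them. Camera axes: x right, y down, z forward; pixel columns grow to the right and rows downward; lengths in mm; the calibration is good to about 2 mm. A picture is of the moment at which its call begins: read the wrist's pose just before it. camera_model takes no time and is no camera call; for the wrist camera it gives the pose at the moment of the call.
- arm.job_done(): hands the job in, once; it reports no verdict.
Trained networks look in the newest picture that a camera, given by its name, has taken for a name from the list of things; names that differ only in an ending like _2 or _b are one class to them, and where a whole thing is asked for, a point or a joint stands for the part that bears it (a point fixed in the world has none). Each returns a list of dicts, best first, with "conf" (0 to 1); they miss things now and then, are a little off and sometimes report something else, mostly with a low value. They report only what shows in the picture. A call takes as long as a camera call. They do not tell look-alikes from the thing itself.
- nets.boxes_of(camera, name): "position" ([column, row] as shares, 0 to 1, of the picture: columns of its width, rows of its height, amid what is visible of it).
The state is a dict: "clock": time; "joints": joint angles; "joint_vel": joint speeds; "joint_efforts": joint torques, N m; "position": TCP position; "ee_rot": TCP orientation; "contact_force": force on the tool from outside, world axes, zero at the start; "wrist_torque": the same for the moment, N m; "gripper_width": finger opening in mm.
Only numpy, scipy, OpenCV 4.12 (cv2) and the standard library are available. Lean on these libraries where they do the work, as an engineer would, in place of code of your own. Each camera call takes 0.05 s, during which the arm holds its last target.

## Task

One of the two bracket castings on the gauge plate got a bushing that stands too high. Push each one along the plate under the bridge bar, gently and without forcing the bar: leave the one that clears with its bushing wholly past the bar, and as soon as the other catches on the bar and you have felt it stop, draw it back and set it upright in the rework tray. Leave everything else where it is.

Things in the scene. Friction and masses are not known exactly. Their poses are not given: they have to be found in the camera images.
- bridge: Fixed steel bridge: a bar 16 mm deep (x), 16 mm tall, 288 mm long (y) on two posts 240 mm apart inside. Origin on the plate's top face under the bar's middle; x is the push direction, away from the robot and square to the bar; z up. Bar underside 40.75 mm, top 57 mm above the plate. A delicate gauge: a load over 20 N spoils it.
- casting_1_hub (a point): Aluminium casting 111 x 52 mm, about 0.4 kg, on the plate before the bar, hub towards the bar. Point on the hub axis, 22 mm above the underside; x runs from tail to hub. From here the foot's round front is at +26 mm, the flat upright tail face (push here; 44 mm wide, top 34 mm above the underside) at -85 mm. Hub radius 25 mm. Drag 1.5 to 4 N; pushed off faster than 10 mm/s it knocks with up to 12 N.
- casting_1_rib (a point): The same casting, middle of its lengthwise rib, 42 mm behind the hub axis, 22 mm above the underside, same axes: the place to grasp, with a firm grip (40 N), since the balance point lies nearer the hub, about 22 mm behind its axis. Rib 12 mm thick (y), 44 mm of it free between hub and tail, rising from the foot (10 mm thick, 52 mm wide) to 34 mm above the underside.
- casting_2_hub (a point): Second casting, same shape, same point. In each hub sits a flanged brass bushing, 44 mm across, a loose fit that lifts out if pulled. With the right one the casting is 39 mm high and clears the bar; with the wrong one 42.5 mm, and the flange strikes the bar when this point is 30 mm before the bar's middle. Exactly one of the two, either of them, has the wrong bushing.
- casting_2_rib (a point): Second casting, middle of its rib, as for the first.
- tray: Rework tray: a fixed open grey plastic tray on the bench beside the gauge, left or right, 178 mm (x) x 138 mm (y) outside, 45 mm high, walls and floor 4 mm. Origin at the centre of its underside, z up.
- gauge: Ground steel plate that carries the bridge, fixed, 340 mm (x) x 300 mm (y) x 12 mm thick. Origin at the centre of its underside; same axes as the bridge, whose middle is 50 mm along +x.
- screw_jar: Bystander: clear round screw jar, 72 mm across, 60 mm tall, black screw lid; beside the gauge, on the other side from the tray. Origin at its underside.
- setting_block: Bystander: small upright steel block, 20 x 35 x 41 mm, standing on the plate beyond the bar, about 100 mm past it and midway between the posts. Origin at its underside.
- spare_bush: Bystander: spare brass bushing, 44 mm across, 21 mm tall, on the bench near the robot. Origin at its underside.
- hammer: Bystander: hammer with black rubber grip, 300 mm long, lying at the right far side. Origin at its underside.
- ratchet: Bystander: chrome ratchet handle, 190 mm long, lying at the left far side. Origin at its underside.
- socket: Bystander: steel socket, 22 mm across, 26 mm tall, on the bench to the right of the gauge. Origin at its underside.
- hex_keys: Bystander: set of hex keys upright in a black holder, 95 mm long, up to 58 mm tall, on the bench at the left. Origin at its underside.
Not all that is in view belongs to the job. Leave any orange look-alike of the part that bears casting_2_hub alone.

How it is judged (in metres and radians):
On the way:
1. a casting is brought up against the bar by its bushing and felt to stop there (more than 1.5 N on the bridge, not from the robot itself, for 0.05 s) (contact force between bridge and anything else above 1.5 N and contact force between bridge and the arm below 0.5 N and contact force between bridge and the fingers below 0.5 N and ((x of casting_1_hub in the frame of bridge between -0.045 and -0.018 m and y of casting_1_hub in the frame of bridge between -0.115 and 0.115 m) or (x of casting_2_hub in the frame of bridge between -0.045 and -0.018 m and y of casting_2_hub in the frame of bridge between -0.115 and 0.115 m))), for 0.05 s.
At the end, for the whole second after the job is handed in: One casting stands on the plate between the posts, hub axis 30 to 85 mm past the middle of the bar; the other, which caught on the bar, stands on the floor of the rework tray; both upright (within 0.12 rad) and at rest (((x of casting_1_hub in the frame of bridge between 0.03 and 0.085 m and y of casting_1_hub in the frame of bridge between -0.115 and 0.115 m and z of casting_1_hub in the frame of bridge below 0.027 m and x of casting_2_rib in the frame of tray between -0.085 and 0.085 m and y of casting_2_rib in the frame of tray between -0.065 and 0.065 m and z of casting_2_rib in the frame of tray below 0.032 m) or (x of casting_2_hub in the frame of bridge between 0.03 and 0.085 m and y of casting_2_hub in the frame of bridge between -0.115 and 0.115 m and z of casting_2_hub in the frame of bridge below 0.027 m and x of casting_1_rib in the frame of tray between -0.085 and 0.085 m and y of casting_1_rib in the frame of tray between -0.065 and 0.065 m and z of casting_1_rib in the frame of tray below 0.032 m)) and angle between each of casting_1_hub, casting_2_hub's own z axis and vertical below 0.12 rad and linear speed of each of casting_1, casting_2 below 0.02 m/s); the robot touches nothing.
It fails at once if the bridge is loaded with more than 20 N (contact force between bridge and anything else above 20 N).
It fails at once if a casting is tipped by more than 0.35 rad (angle between any of casting_1_hub, casting_2_hub's own z axis and vertical above 0.35 rad).
It fails at once if a casting is lifted over or beyond the bar instead of pushed under it ((x of casting_1_hub in the frame of bridge above 0 m and z of casting_1_hub in the frame of bridge above 0.04 m and y of casting_1_hub in the frame of bridge between -0.14 and 0.14 m) or (x of casting_2_hub in the frame of bridge above 0 m and z of casting_2_hub in the frame of bridge above 0.04 m and y of casting_2_hub in the frame of bridge between -0.14 and 0.14 m)).
It fails at once if a bystander is shifted by more than 30 mm (distance of any of screw_jar, setting_block, spare_bush, hammer, ratchet, socket, hex_keys from where it was at the start of the episode above 0.03 m).
It also fails if it takes over 72 s, if anything falls off the work surface, if the arm or the gripper's body presses on something with over 40 N, if the wrist force passes 120 N, or if a joint passes its speed limit or range.

## Working session

There is one attempt and no reset: what is moved stays moved. The work goes in short steps, Python scripts to look and compute and a tool call to move; the robot and the scene stay as the last step left them, time stands still between calls to the robot, and variables do not carry over. Pictures are saved under pics/ and viewed, and the job is handed in when it is done.

Besides the shell and the picture viewer there is one more tool, called as name(argument=value, ...), one argument or row to a line, values as JSON. jog_arm: Moves the arm, as the interface text tells. Its arguments: {"type":"object","properties":{"rows":{"type":"array","items":{"type":"array"}}},"required":["rows"]}

```bash
ls; mkdir -p pics
python3 - <<'E'
from bench import arm, eyes, nets
import cv2
print(arm.read_state())
for n in ["scene","side","wrist"]:
    im=eyes.get_image(n); cv2.imwrite(f"pics/{n}0.png",im[:,:,::-1]); print(n,eyes.camera_model(n))
    if n!="wrist":
        for t in ["bridge","casting_1_hub","tray","gauge","screw_jar","setting_block","spare_bush"]:
            print(t,[(round(d['position'][0]*640),round(d['position'][1]*480),round(d['conf'],2)) for d in nets.boxes_of(n,t)])
E
```

```text
pics
{'clock': 0.0, 'joints': array([-1.05438910e+00,  3.85540642e-01,  6.63705275e-03, -4.98944968e-04,
       -1.19399050e+00, -2.58604017e-01]), 'joint_vel': array([-3.19787756e-04, -1.29419143e-03, -1.27602727e-03, -1.88529163e-03,
       -1.49533633e-03,  9.84832423e-05]), 'joint_efforts': array([-2.77625850e-04, -3.92285728e+01,  1.88398200e+01,  4.18623358e+00,
       -4.66725411e-03, -9.69663176e-07]), 'position': array([ 159.22302857, -603.78033509,  230.23558597]), 'ee_rot': array([-1.28453590e-01,  9.91714940e-01,  1.05873355e-03, -1.81670178e-04]), 'contact_force': array([ 0.06282197,  0.01171266, -0.2020328 ]), 'wrist_torque': array([ 0.03046766,  0.01939126, -0.00237309]), 'gripper_width': 84.92134246209557}
scene {'K': array([[565.37009889,   0.        , 321.58146863],
       [  0.        , 565.37009889, 242.21746604],
       [  0.        ,   0.        ,   1.        ]]), 'rvec': array([ 1.77119788,  1.69138637, -0.75957928]), 'tvec': array([ -25.92861973, -320.24232839, 1746.5608552 ])}
bridge [(182, 286, 0.62), (344, 271, 0.59)]
casting_1_hub [(361, 236, 0.62), (353, 
[... 341 characters left out ...]
        ]]), 'rvec': array([ 2.38119028, -0.28418421,  0.08576824]), 'tvec': array([-531.52492443,  124.79738568, 1378.67812157])}
bridge [(350, 232, 0.8), (263, 333, 0.24), (377, 219, 0.18)]
casting_1_hub [(299, 230, 0.74)]
tray [(285, 185, 0.84)]
gauge [(334, 242, 0.74)]
screw_jar [(316, 353, 0.74)]
setting_block [(301, 226, 0.58), (374, 220, 0.49)]
spare_bush [(263, 334, 0.76), (301, 231, 0.3), (344, 229, 0.27)]
wrist {'K': array([[380.43035322,   0.        , 313.95872687],
       [  0.        , 380.43035322, 242.00682726],
       [  0.        ,   0.        ,   1.        ]]), 'rvec': array([-1.77924943, -2.31044589, -0.38376769]), 'tvec': array([626.46322699, -41.74230965, 380.20601606])}
```

View pics/scene0.png

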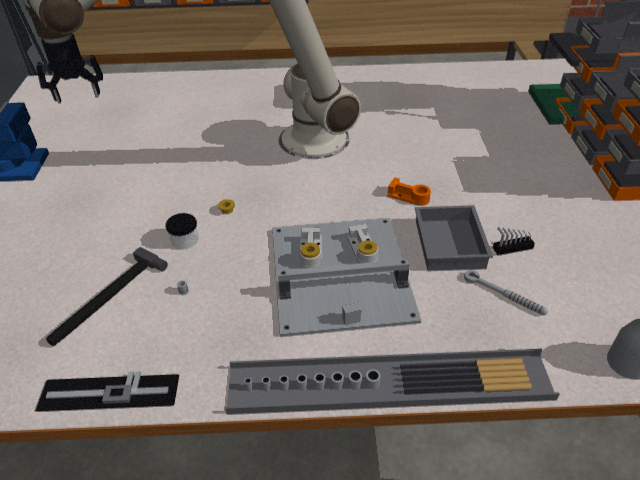

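View pics/side0.png

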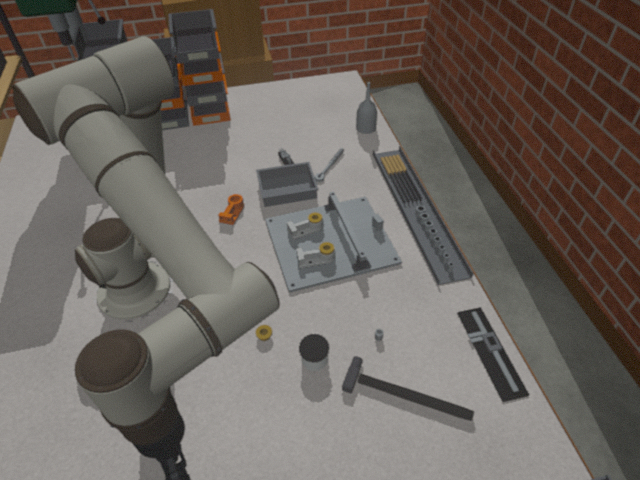

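View pics/wrist0.png

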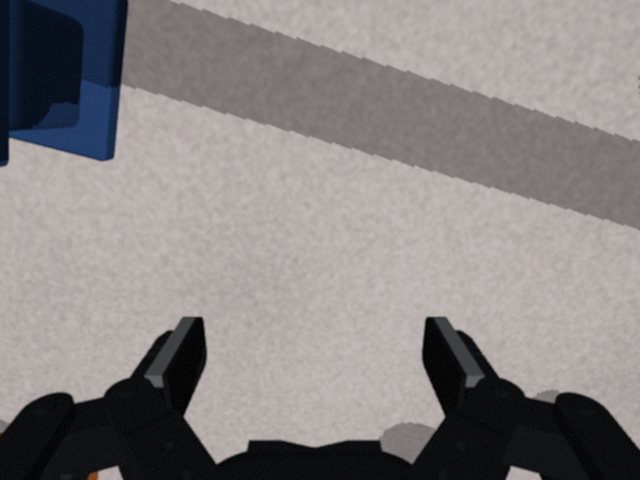

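```bash
cat > h.py <<'E'
import numpy as np, cv2
from bench import arm, eyes, nets
def p2w(cm,uv,z):
    R=cv2.Rodrigues(cm['rvec'])[0]; t=cm['tvec']
    uv=np.array(uv,float).reshape(-1,2)
    d=np.c_[(uv-[cm['K'][0,2],cm['K'][1,2]])/[cm['K'][0,0],cm['K'][1,1]],np.ones(len(uv))]@R
    c=-R.T@t
    return c+d*((z-c[2])/d[:,2])[:,None]
def w2p(cm,P): return cv2.projectPoints(np.array(P,float).reshape(-1,3),cm['rvec'],cm['tvec'],cm['K'],None)[0].reshape(-1,2)
E
python3 - <<'E'
from h import *
np.set_printoptions(precision=1,suppress=True)
s=eyes.camera_model("scene")
print("gauge",p2w(s,[(273,228),(398,220),(419,322),(281,331)],12))
print("hub",p2w(s,[(311,247),(368,245)],52))
print("tray top",p2w(s,[(416,208),(479,206),(489,263),(426,269)],45))
print("jar, spare, socket",p2w(s,[(181,222),(226,206),(182,287)],30))
d=eyes.camera_model("side")
print("hub",p2w(d,[(316,217),(327,248)],52))
print("gauge",p2w(d,[(266,217),(363,197),(401,264),(291,290)],12))
print("tray",p2w(d,[(257,180),(311,164),(318,184),(262,203)],45))
E
python3 - <<'E'
import cv2
im=cv2.imread('pics/scene0.png')[190:350,260:500]
cv2.imwrite('pics/sc_crop.png',cv2.resize(im,(800,533),interpolation=cv2.INTER_CUBIC))
E
```

```text
gauge [[ 427.7 -112.8   12. ]
 [ 415.   204.3   12. ]
 [ 747.4  202.5   12. ]
 [ 756.3  -88.2   12. ]]
hub [[545.9 -19.1  52. ]
 [546.5 113.2  52. ]]
tray top [[409.9 247.8  45. ]
 [411.3 406.5  45. ]
 [613.6 379.5  45. ]
 [624.6 235.3  45. ]]
jar, spare, socket [[ 412.3 -342.2   30. ]
 [ 354.9 -234.6   30. ]
 [ 636.  -307.9   30. ]]
hub [[553.  107.3  52. ]
 [555.5 -25.3  52. ]]
gauge [[ 407.1  187.3   12. ]
 [ 731.8  202.1   12. ]
 [ 755.9 -102.6   12. ]
 [ 430.  -118.3   12. ]]
tray [[403.  335.6  45. ]
 [595.4 374.   45. ]
 [595.1 264.9  45. ]
 [402.5 218.9  45. ]]
```

View pics/sc_crop.png

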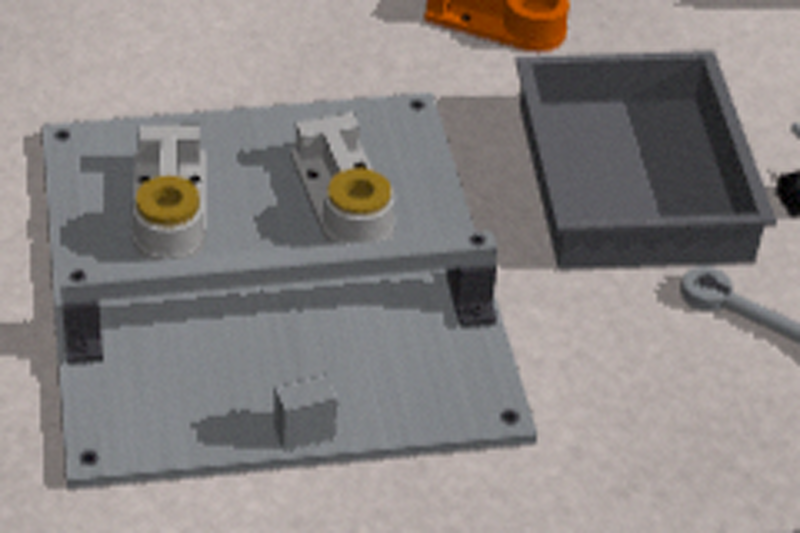

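jog_arm(
  rows=[
    [[-3.0,3.65,-1.0],[0,0,0],8.5],
    [[-3.0,3.65,-1.0],[0,0,0],8.5],
    [[-3.0,3.65,-1.0],[0,0,0],8.5],
    [[-3.0,3.65,-1.0],[0,0,0],8.5],
    [[-3.0,3.65,-1.0],[0,0,0],8.5],
    [[-3.0,3.65,-1.0],[0,0,0],8.5],
    [[-3.0,3.65,-1.0],[0,0,0],8.5],
    [[-3.0,3.65,-1.0],[0,0,0],8.5],
  ],
)

```text
clock: 1.85
position: [317.3, -259.4, 312.0]
ee_rot: [-0.128, 0.992, -0.0, 0.001]
contact_force: [1.3, -0.5, 0.4]
gripper_width: 84.6
```

jog_arm(
  rows=[
    [[-3.0,3.65,-1.0],[0,0,0],3.5],
    [[-3.0,3.65,-1.0],[0,0,0],2.0],
    [[-3.0,3.65,-1.0],[0,0,0],2.0],
    [[-3.0,3.65,-1.0],[0,0,0],2.0],
    [[-3.0,3.65,-1.0],[0,0,0],2.0],
    [[-3.0,3.65,-1.0],[0,0,0],2.0],
    [[-3.0,3.65,-1.0],[0,0,6.15],2.0],
    [[0,0,0],[0,0,6.15],2.0],
    [[0,0,0],[0,0,0],2.0],
    [[0,0,0],[0,0,0],2.0],
  ],
)

```text
clock: 3.1
position: [454.7, 39.4, 381.4]
ee_rot: [-0.022, 1.0, 0.0, 0.0]
contact_force: [-0.0, 0.3, -0.2]
gripper_width: 20.2
```

Run:
```python
from h import *
np.set_printoptions(precision=2,suppress=True)
st=arm.read_state(); print(st['clock'],st['position'],st['ee_rot'],st['contact_force'],st['gripper_width'])
cm=eyes.camera_model("wrist"); R=cv2.Rodrigues(cm['rvec'])[0]; print("cam pos",-R.T@cm['tvec']); print(R)
im=eyes.get_image("wrist"); cv2.imwrite("pics/w1.png",im[:,:,::-1])
import pickle; pickle.dump(cm,open('cm1.pkl','wb'))
```

```text
3.1 [454.66  39.44 381.38] [-0.02  1.    0.    0.  ] [-0.04  0.31 -0.23] 20.233953574808933
cam pos [371.99  34.28 523.33]
[[-0.04  1.    0.  ]
 [ 0.95  0.04  0.32]
 [ 0.32  0.01 -0.95]]
```

View pics/w1.png

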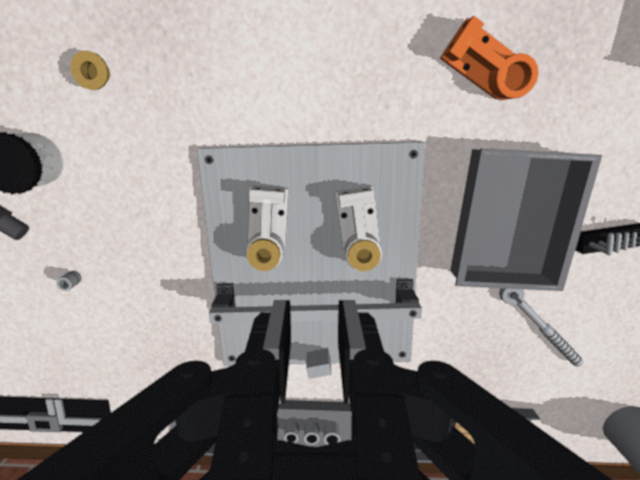

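Run:
```python
import cv2
im=cv2.imread('pics/w1.png')
cv2.imwrite('pics/w1a.png',cv2.resize(im[135:325,190:440],(800,608),interpolation=cv2.INTER_CUBIC)[:600])
cv2.imwrite('pics/w1b.png',cv2.resize(im[135:305,430:630],(700,595),interpolation=cv2.INTER_CUBIC))
```

```text
(no output)
```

View pics/w1a.png

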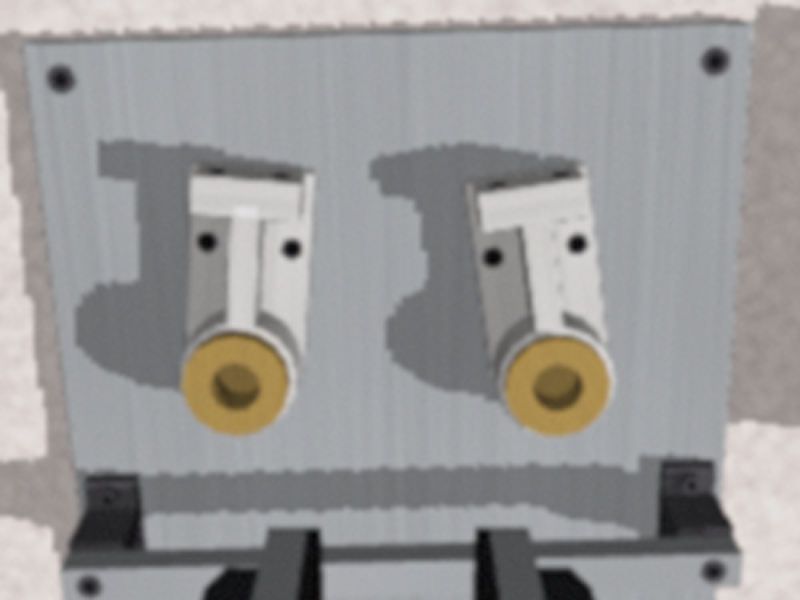

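View pics/w1b.png

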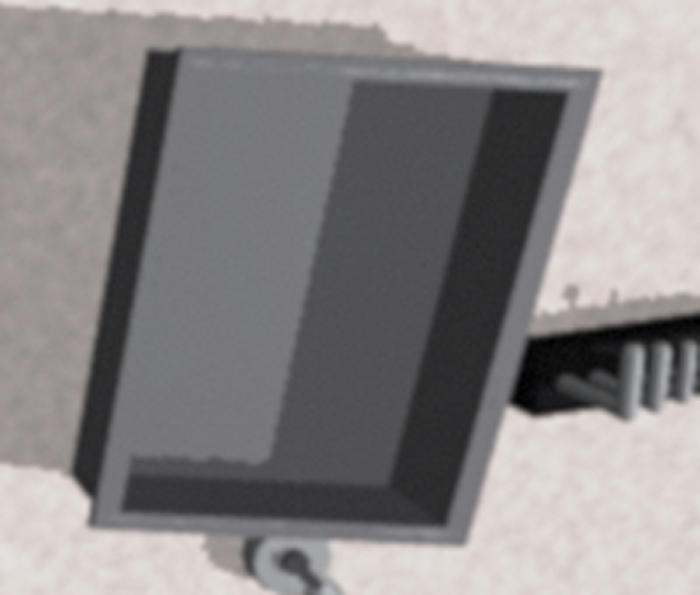

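Run:
```python
from h import *
import pickle
np.set_printoptions(precision=1,suppress=True)
cm=pickle.load(open('cm1.pkl','rb'))
a=lambda l:[(190+x/3.2-.35,135+y/3.2-.35) for x,y in l]
b=lambda l:[(430+x/3.5-.35,135+y/3.5-.35) for x,y in l]
sc=p2w(cm,a([(60,78),(715,60),(90,585),(712,571)]),12); print("screws",sc,sc.mean(0))
c=p2w(cm,a([(24,40),(748,22)]),12); print("corners",c)
for p,q in [(0,1),(2,3)]:
    d=sc[q]-sc[p]; print("yaw",np.degrees(np.arctan2(-d[0],d[1])))
for p,q in [(0,2),(1,3)]:
    d=sc[q]-sc[p]; print("yaw",np.degrees(np.arctan2(d[1],d[0])),np.linalg.norm(d))
for n,h,t,r in [("A",(236,385),[(190,178),(302,180)],[(245,212),(240,325)]),("B",(557,385),[(478,194),(585,178)],[(538,225),(548,325)])]:
    H=p2w(cm,a([h]),52.5)[0]; T=p2w(cm,a(t),46); Rb=p2w(cm,a(r),46)
    m=T.mean(0); d=H-m
    print(n,"hub",H,"tail",T,"mid",m,"len",np.linalg.norm(d[:2]),"yaw",np.degrees(np.arctan2(d[1],d[0])),"rib yaw",np.degrees(np.arctan2(*(Rb[1]-Rb[0])[[1,0]])), "tailw",np.linalg.norm(T[1]-T[0]),"tail yaw",np.degrees(np.arctan2(-(T[1]-T[0])[0],(T[1]-T[0])[1])))
T=p2w(cm,b([(180,48),(600,70),(467,545),(90,525)]),45); print("tray",T,T.mean(0))
for p,q in [(0,3),(1,2),(0,1),(3,2)]:
    d=T[q]-T[p]; print(np.linalg.norm(d),np.degrees(np.arctan2(d[1],d[0])))
```

```text
screws [[ 437.  -102.4   12. ]
 [ 417.6  167.    12. ]
 [ 674.4  -98.8   12. ]
 [ 653.8  196.1   12. ]] [545.7  40.5  12. ]
corners [[ 422.3 -116.4   12. ]
 [ 402.   178.5   12. ]]
yaw 4.102112934546573
yaw 4.010307913541783
yaw 0.8662627904500124 237.50014216974537
yaw 7.034169292437071 237.90660772824347
A hub [553.8 -24.5  52.5] tail [[469.4 -43.6  46. ]
 [468.2   0.7  46. ]] mid [468.8 -21.5  46. ] len 85.03317345172086 yaw -2.022951636660258 rib yaw -2.2423391045180647 tailw 44.33136078689318 tail yaw 1.5224062501328304
B hub [547.9 108.2  52.5] tail [[470.7  70.7  46. ]
 [462.4 112.6  46. ]] mid [466.6  91.7  46. ] len 82.95248436494225 yaw 11.452826731709578 rib yaw 10.248779330743904 tailw 42.718112608515476 tail yaw 11.207416248723995
tray [[405.  240.9  45. ]
 [405.9 390.1  45. ]
 [590.8 390.6  45. ]
 [588.8 239.7  45. ]] [497.6 315.3  45. ]
183.80816769885587 -0.3900385182805886
184.91173847563948 0.17068122076959114
149.14715803320047 89.65628289481565
150.95984474286425 89.24023211523304
```

Run:
```python
from h import *
import pickle
np.set_printoptions(precision=1,suppress=True)
cm=pickle.load(open('cm1.pkl','rb'))
a=lambda l:[(190+x/3.2-.35,135+y/3.2-.35) for x,y in l]
s=p2w(cm,a([(90,585),(712,571)]),69); print("bar screws",s,s.mean(0),np.degrees(np.arctan2(-(s[1]-s[0])[0],(s[1]-s[0])[1])))
n=p2w(cm,a([(60,78),(715,60)]),12);f=p2w(cm,[(234,358),(404,353)],12); print(n,f,(n.mean(0)+f.mean(0))/2)
sm=eyes.camera_model('scene')
P=[n.mean(0)]
print("scene bar screws",p2w(sm,[(283,272.5),(403,262)],69),"plate far",p2w(sm,[(286.5,327),(413,315)],12),"near",p2w(sm,[(278.5,230),(385,221.5)],12))
# expected bridge from corner screws
```

```text
bar screws [[640.7 -83.9  69. ]
 [622.4 178.1  69. ]] [631.5  47.1  69. ] 4.010307913541752
[[ 437.  -102.4   12. ]
 [ 417.6  167.    12. ]] [[746.3 -75.8  12. ]
 [725.1 192.4  12. ]] [581.5  45.3  12. ]
scene bar screws [[641.7 -81.8  69. ]
 [623.8 182.   69. ]] plate far [[746.3 -76.8  12. ]
 [727.7 192.9  12. ]] near [[436.2 -98.9  12. ]
 [418.9 170.7  12. ]]
```

jog_arm(
  rows=[
    [[0.25,-0.85,5.0],[0,0,0],1.0],
    [[0.25,-0.85,5.0],[0,0,0],1.0],
    [[0.25,-0.85,5.0],[0,0,0],1.0],
    [[0.25,-0.85,5.0],[0,0,0],1.0],
    [[0.25,-0.85,5.0],[0,0,0],1.0],
    [[0.25,-0.85,4.0],[0,0,0],1.0],
    [[0.25,-0.8,2.0],[0,0,4.6],1.0],
    [[0,0,0],[0,0,0],1.0],
  ],
)

```text
clock: 4.15
position: [438.7, -21.0, 70.3]
ee_rot: [0.019, 1.0, -0.001, -0.002]
contact_force: [-0.4, -0.1, -0.2]
gripper_width: 10.3
```

Run:
```python
from h import *
np.set_printoptions(precision=2,suppress=True)
st=arm.read_state(); print(st['clock'],st['position'],st['ee_rot'],st['contact_force'],st['gripper_width'])
im=eyes.get_image("wrist"); cv2.imwrite("pics/w2.png",im[:,:,::-1])
```

```text
4.15 [438.73 -20.96  70.26] [ 0.02  1.   -0.   -0.  ] [-0.39 -0.1  -0.16] 10.336674561709108
```

View pics/w2.png

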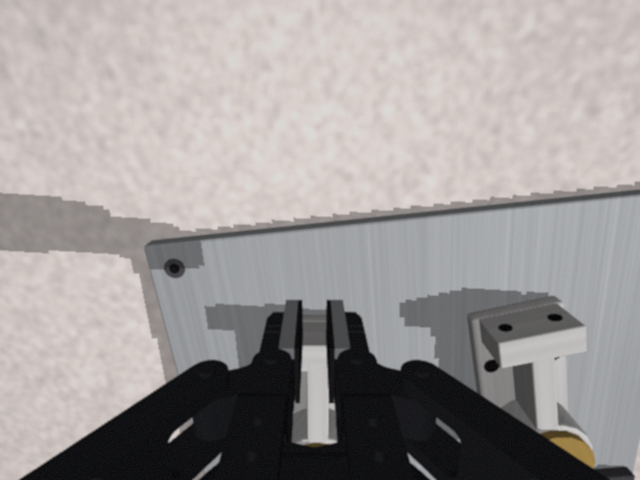

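jog_arm(
  rows=[
    [[0,0,2.3],[0,0,0],1.0],
    [[0,0,2.3],[0,0,0],1.0],
    [[-0.4,0,0],[0,0,0],1.0],
    [[-0.4,0,0],[0,0,0],1.0],
    [[-0.3,0,0],[0,0,0],1.0],
    [[-0.15,0,0],[0,0,0],1.0],
    [[-0.12,0,0],[0,0,0],1.0],
  ],
)

```text
clock: 5.08
position: [453.9, -20.4, 25.6]
ee_rot: [0.019, 1.0, 0.0, 0.0]
contact_force: [0.3, 0.3, 0.2]
gripper_width: 9.9
```

jog_arm(
  rows=[
    [[-0.12,0,0],[0,0,0],1.0],
    [[-0.12,0,0],[0,0,0],1.0],
    [[-0.12,0,0],[0,0,0],1.0],
    [[-0.12,0,0],[0,0,0],1.0],
  ],
)

```text
clock: 5.58
position: [457.3, -20.8, 25.1]
ee_rot: [0.019, 1.0, -0.0, -0.001]
contact_force: [-3.5, 1.3, 2.3]
gripper_width: 10.0
```

jog_arm(
  rows=[
    [[-0.12,0,0],[0,0,0],1.0],
    [[-0.12,0,0],[0,0,0],1.0],
    [[-0.12,0,0],[0,0,0],1.0],
    [[-0.12,0,0],[0,0,0],1.0],
    [[-0.12,0,0],[0,0,0],1.0],
    [[-0.12,0,0],[0,0,0],1.0],
    [[-0.12,0,0],[0,0,0],1.0],
    [[-0.12,0,0],[0,0,0],1.0],
    [[-0.12,0,0],[0,0,0],1.0],
    [[-0.12,0,0],[0,0,0],1.0],
  ],
)

```text
clock: 6.82
position: [470.5, -21.0, 25.3]
ee_rot: [0.019, 1.0, 0.0, -0.0]
contact_force: [-1.3, 0.2, -0.2]
gripper_width: 10.0
```

jog_arm(
  rows=[
    [[-0.12,0,0],[0,0,0],1.0],
    [[-0.12,0,0],[0,0,0],1.0],
    [[-0.12,0,0],[0,0,0],1.0],
    [[-0.12,0,0],[0,0,0],1.0],
    [[-0.12,0,0],[0,0,0],1.0],
    [[-0.12,0,0],[0,0,0],1.0],
    [[-0.12,0,0],[0,0,0],1.0],
    [[-0.12,0,0],[0,0,0],1.0],
    [[-0.12,0,0],[0,0,0],1.0],
    [[-0.12,0,0],[0,0,0],1.0],
  ],
)

```text
clock: 8.07
position: [482.5, -21.5, 25.3]
ee_rot: [0.019, 1.0, 0.0, 0.0]
contact_force: [-1.2, -0.2, -1.0]
gripper_width: 9.9
```

jog_arm(
  rows=[
    [[-0.12,0,0],[0,0,0],1.0],
    [[-0.12,0,0],[0,0,0],1.0],
    [[-0.12,0,0],[0,0,0],1.0],
    [[-0.12,0,0],[0,0,0],1.0],
    [[-0.12,0,0],[0,0,0],1.0],
    [[-0.12,0,0],[0,0,0],1.0],
    [[-0.12,0,0],[0,0,0],1.0],
    [[-0.12,0,0],[0,0,0],1.0],
    [[-0.12,0,0],[0,0,0],1.0],
    [[-0.12,0,0],[0,0,0],1.0],
  ],
)

```text
clock: 9.32
position: [494.5, -21.9, 25.3]
ee_rot: [0.019, 1.0, -0.0, -0.0]
contact_force: [-1.4, -1.0, -1.1]
gripper_width: 9.7
```

Run:
```python
from h import *
im=eyes.get_image("scene"); cv2.imwrite("pics/s3.png",cv2.resize(im[190:350,260:500,::-1],(720,480),interpolation=cv2.INTER_CUBIC))
```

```text
(no output)
```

View pics/s3.png

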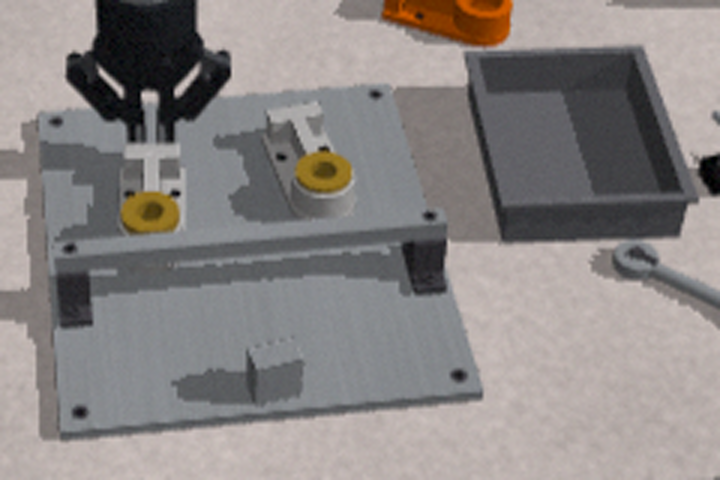

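jog_arm(
  rows=[
    [[-0.1,0,0],[0,0,0],1.0],
    [[-0.1,0,0],[0,0,0],1.0],
    [[-0.1,0,0],[0,0,0],1.0],
    [[-0.1,0,0],[0,0,0],1.0],
    [[-0.1,0,0],[0,0,0],1.0],
    [[-0.1,0,0],[0,0,0],1.0],
    [[-0.1,0,0],[0,0,0],1.0],
    [[-0.1,0,0],[0,0,0],1.0],
    [[-0.05,0,0],[0,0,0],1.0],
    [[-0.05,0,0],[0,0,0],1.0],
  ],
)

```text
clock: 10.62
position: [503.3, -22.3, 25.3]
ee_rot: [0.019, 1.0, -0.0, -0.0]
contact_force: [-2.2, 0.7, 0.3]
gripper_width: 10.1
```

jog_arm(
  rows=[
    [[-0.05,0,0],[0,0,0],1.0],
    [[-0.05,0,0],[0,0,0],1.0],
    [[-0.05,0,0],[0,0,0],1.0],
  ],
)

```text
clock: 11.0
position: [504.9, -22.3, 25.3]
ee_rot: [0.019, 1.0, 0.0, -0.0]
contact_force: [-2.1, 0.7, 1.1]
gripper_width: 10.0
```

jog_arm(
  rows=[
    [[-0.05,0,0],[0,0,0],1.0],
    [[-0.05,0,0],[0,0,0],1.0],
    [[-0.05,0,0],[0,0,0],1.0],
  ],
)

```text
clock: 11.38
position: [506.4, -22.3, 25.3]
ee_rot: [0.019, 1.0, -0.0, -0.0]
contact_force: [-3.4, -0.1, 0.7]
gripper_width: 9.9
```

jog_arm(
  rows=[
    [[-0.04,0,0],[0,0,0],1.0],
    [[-0.04,0,0],[0,0,0],1.0],
  ],
)

```text
clock: 11.62
position: [507.2, -22.4, 25.3]
ee_rot: [0.019, 1.0, -0.0, -0.0]
contact_force: [-3.4, -0.5, 1.7]
gripper_width: 9.6
```

jog_arm(
  rows=[
    [[-0.04,0,0],[0,0,0],1.0],
    [[-0.04,0,0],[0,0,0],1.0],
  ],
)

```text
clock: 11.88
position: [508.0, -22.4, 25.3]
ee_rot: [0.019, 1.0, -0.0, -0.0]
contact_force: [-2.4, 0.8, 1.2]
gripper_width: 10.2
```

jog_arm(
  rows=[
    [[-0.04,0,0],[0,0,0],1.0],
    [[-0.04,0,0],[0,0,0],1.0],
  ],
)

```text
clock: 12.12
position: [508.8, -22.4, 25.3]
ee_rot: [0.019, 1.0, -0.0, -0.0]
contact_force: [-3.1, 0.1, 1.1]
gripper_width: 10.2
```

jog_arm(
  rows=[
    [[-0.04,0,0],[0,0,0],1.0],
    [[-0.04,0,0],[0,0,0],1.0],
  ],
)

```text
clock: 12.38
position: [509.6, -22.5, 25.3]
ee_rot: [0.019, 1.0, -0.0, -0.0]
contact_force: [-3.3, 0.6, 1.5]
gripper_width: 10.0
```

jog_arm(
  rows=[
    [[-0.04,0,0],[0,0,0],1.0],
    [[-0.04,0,0],[0,0,0],1.0],
  ],
)

```text
clock: 12.62
position: [510.4, -22.5, 25.3]
ee_rot: [0.019, 1.0, 0.0, -0.0]
contact_force: [-2.5, 0.8, 1.5]
gripper_width: 9.9
```

jog_arm(
  rows=[
    [[-0.04,0,0],[0,0,0],1.0],
    [[-0.04,0,0],[0,0,0],1.0],
  ],
)

```text
clock: 12.88
position: [510.8, -22.5, 25.3]
ee_rot: [0.019, 1.0, -0.0, -0.0]
contact_force: [-4.3, 0.5, 2.0]
gripper_width: 9.8
```

jog_arm(
  rows=[
    [[-0.04,0,0],[0,0,0],1.0],
  ],
)

```text
clock: 13.0
position: [511.0, -22.6, 25.3]
ee_rot: [0.019, 1.0, -0.0, -0.001]
contact_force: [-5.4, 1.9, 4.6]
gripper_width: 10.2
```

Run:
```python
from h import *
np.set_printoptions(precision=2,suppress=True)
im=eyes.get_image("scene"); cv2.imwrite("pics/s4.png",cv2.resize(im[190:350,260:500,::-1],(720,480),interpolation=cv2.INTER_CUBIC))
st=arm.read_state();print(st['clock'],st['position'],st['contact_force'])
```

```text
13.05 [510.97 -22.62  25.31] [-4.96  0.71  3.46]
```

View pics/s4.png

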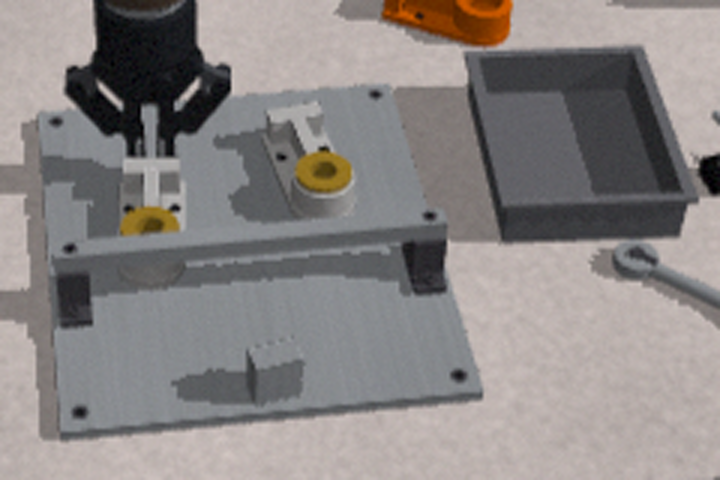

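jog_arm(
  rows=[
    [[-0.04,0,0],[0,0,0],1.0],
    [[-0.04,0,0],[0,0,0],1.0],
  ],
)

```text
clock: 13.3
position: [511.0, -22.7, 25.3]
ee_rot: [0.019, 1.0, -0.0, -0.001]
contact_force: [-7.2, 1.8, 4.9]
gripper_width: 9.9
```

jog_arm(
  rows=[
    [[-0.03,0,0],[0,0,0],1.0],
    [[0,0,0],[0,0,0],1.0],
  ],
)

```text
clock: 13.55
position: [511.1, -22.7, 25.3]
ee_rot: [0.019, 1.0, -0.0, -0.002]
contact_force: [-7.5, 2.7, 6.2]
gripper_width: 10.1
```

jog_arm(
  rows=[
    [[0.3,0,0],[0,0,0],1.0],
    [[1.2,0,0],[0,0,0],1.0],
    [[0.5,0,-3.0],[0,0,0],1.0],
    [[0,0,-4.0],[0,0,0],4.0],
    [[-3.0,0,-1.0],[0,0,0],4.0],
    [[-4.0,0,0],[0,0,0],4.0],
    [[0,0,0],[0,0,0],4.0],
    [[0,0,0],[0,0,0],4.0],
  ],
)

```text
clock: 14.55
position: [562.0, -24.4, 104.9]
ee_rot: [0.019, 1.0, 0.0, -0.0]
contact_force: [0.0, -1.2, -0.3]
gripper_width: 40.0
```

Run:
```python
from h import *
np.set_printoptions(precision=2,suppress=True)
st=arm.read_state();print(st['clock'],st['position'],st['ee_rot'],st['contact_force'],st['gripper_width'])
cm=eyes.camera_model("wrist")
im=eyes.get_image("wrist"); cv2.imwrite("pics/w5.png",im[:,:,::-1])
im=eyes.get_image("side"); cv2.imwrite("pics/d5.png",cv2.resize(im[140:320,230:440,::-1],(700,600),interpolation=cv2.INTER_CUBIC))
f=np.array([.9993,-.038,0])
print(w2p(cm,[np.array([565,-24.6,46])+f*s for s in (-30,-22,0,22)]))
```

```text
14.55 [562.01 -24.45 104.88] [ 0.02  1.    0.   -0.  ] [ 0.04 -1.21 -0.31] 39.97664648173825
[[316.45 219.66]
 [316.4  233.61]
 [316.28 270.27]
 [316.17 304.61]]
```

View pics/w5.png

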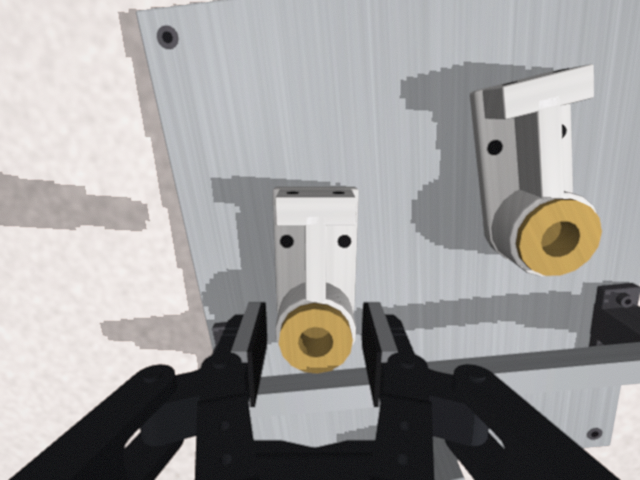

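View pics/d5.png

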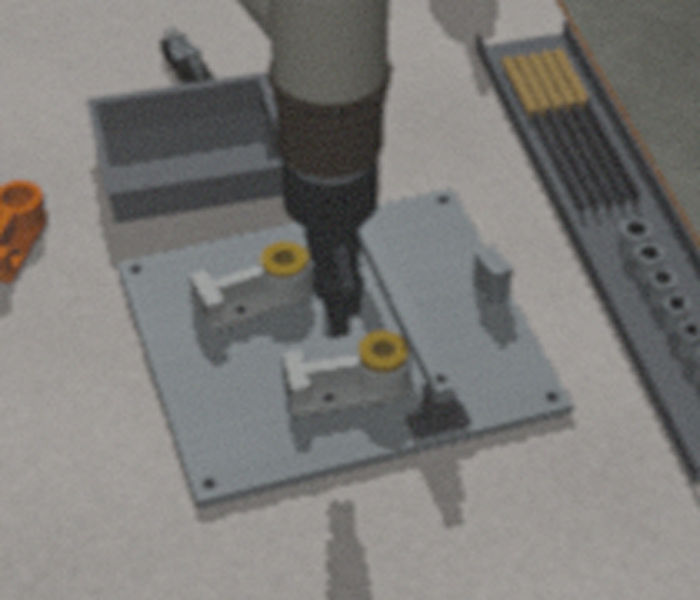

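jog_arm(
  rows=[
    [[0,0,3.0],[0,0,0],4.0],
    [[0,0,3.0],[0,0,0],4.0],
    [[0,0,1.4],[0,0,0],4.0],
    [[0,0,0.6],[0,0,0],4.0],
    [[0,0,0],[0,0,0],4.0],
  ],
)

```text
clock: 15.28
position: [563.0, -24.4, 25.7]
ee_rot: [0.018, 1.0, -0.0, 0.0]
contact_force: [-0.2, 0.0, -0.3]
gripper_width: 39.7
```

jog_arm(
  rows=[
    [[0,0,0],[0,0,0],2.0],
    [[0,0,0],[0,0,0],2.0],
    [[0,0,0],[0,0,0],0.8],
    [[0,0,0],[0,0,0],0.0],
    [[0,0,0],[0,0,0],0.0],
    [[0,0,0],[0,0,0],0.0],
  ],
)

```text
clock: 16.02
position: [563.0, -24.3, 26.1]
ee_rot: [0.018, 1.0, 0.0, 0.0]
contact_force: [-2.0, 0.9, 5.8]
gripper_width: 10.7
```

jog_arm(
  rows=[
    [[0.3,0,-0.03],[0,0,0],0.0],
    [[0.7,0,0],[0,0,0],0.0],
    [[1.0,0,0],[0,0,0],0.0],
    [[1.0,0,0],[0,0,0],0.0],
    [[0,0,-0.3],[0,0,0],0.0],
    [[0,0,-0.7],[0,0,0],0.0],
    [[0,0,-1.0],[0,0,0],0.0],
    [[0,0,0],[0,0,0],0.0],
  ],
)

```text
clock: 17.02
position: [533.1, -23.3, 46.4]
ee_rot: [0.019, 1.0, 0.0, 0.001]
contact_force: [1.0, 0.2, -4.5]
gripper_width: 10.4
```

Run:
```python
from h import *
np.set_printoptions(precision=2,suppress=True)
st=arm.read_state();print(st['clock'],st['position'],st['ee_rot'],st['contact_force'],st['wrist_torque'],st['gripper_width'])
im=eyes.get_image("side"); cv2.imwrite("pics/d6.png",cv2.resize(im[140:320,230:440,::-1],(700,600),interpolation=cv2.INTER_CUBIC))
```

```text
17.025 [533.11 -23.27  46.36] [0.02 1.   0.   0.  ] [ 1.03  0.19 -4.49] [0.05 0.07 0.04] 10.395314001204467
```

View pics/d6.png

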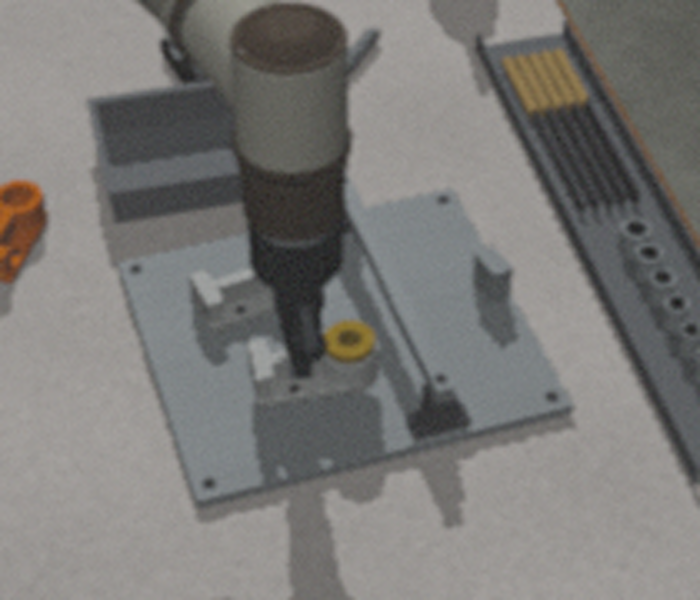

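jog_arm(
  rows=[
    [[0,0,-2.0],[0,0,0],0.0],
    [[0,0,-2.5],[0,0,0],0.0],
    [[0,0,-2.0],[0,0,0],0.0],
    [[0,1.5,-1.0],[0,0,0],0.0],
    [[0.5,2.8,0],[0,0,0],0.0],
    [[0.5,2.8,0],[0,0,0],0.0],
    [[0.5,2.8,0],[0,0,0],0.0],
    [[0.5,2.8,0],[0,0,0],0.0],
    [[0.6,2.8,0],[0,0,0],0.0],
    [[0.6,2.8,0],[0,0,0],0.0],
  ],
)

```text
clock: 18.32
position: [506.5, 162.1, 119.8]
ee_rot: [0.019, 1.0, -0.0, -0.001]
contact_force: [0.2, -1.2, -3.6]
gripper_width: 10.7
```

jog_arm(
  rows=[
    [[0.6,2.8,0],[0,0,0],0.0],
    [[0.6,2.8,0],[0,0,0],0.0],
    [[0.6,2.8,0],[0,0,0],0.0],
    [[0.6,2.8,0],[0,0,0],0.0],
    [[0.6,2.8,0],[0,0,0],0.0],
    [[0,1.3,0],[0,0,0],0.0],
    [[0,0,0],[0,0,0],0.0],
    [[0,0,0],[0,0,0],0.0],
  ],
)

```text
clock: 19.32
position: [482.9, 313.9, 120.2]
ee_rot: [0.019, 1.0, -0.001, -0.001]
contact_force: [-0.1, 0.1, -3.2]
gripper_width: 10.4
```

Run:
```python
from h import *
np.set_printoptions(precision=2,suppress=True)
st=arm.read_state();print(st['clock'],st['position'],st['ee_rot'],st['contact_force'],st['wrist_torque'],st['gripper_width'])
im=eyes.get_image("wrist"); cv2.imwrite("pics/w7.png",im[:,:,::-1])
im=eyes.get_image("scene"); cv2.imwrite("pics/s7.png",cv2.resize(im[150:330,290:530,::-1],(800,600),interpolation=cv2.INTER_CUBIC))
```

```text
19.325 [482.9  313.86 120.2 ] [ 0.02  1.   -0.   -0.  ] [-0.13  0.07 -3.16] [ 0.06  0.09 -0.02] 10.417200480202698
```

View pics/w7.png

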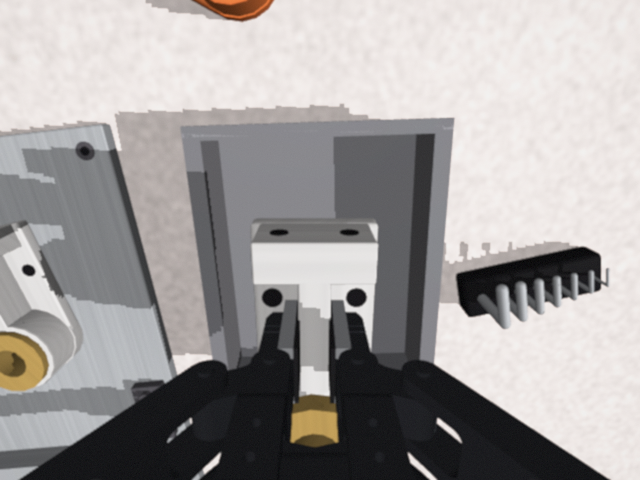

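View pics/s7.png

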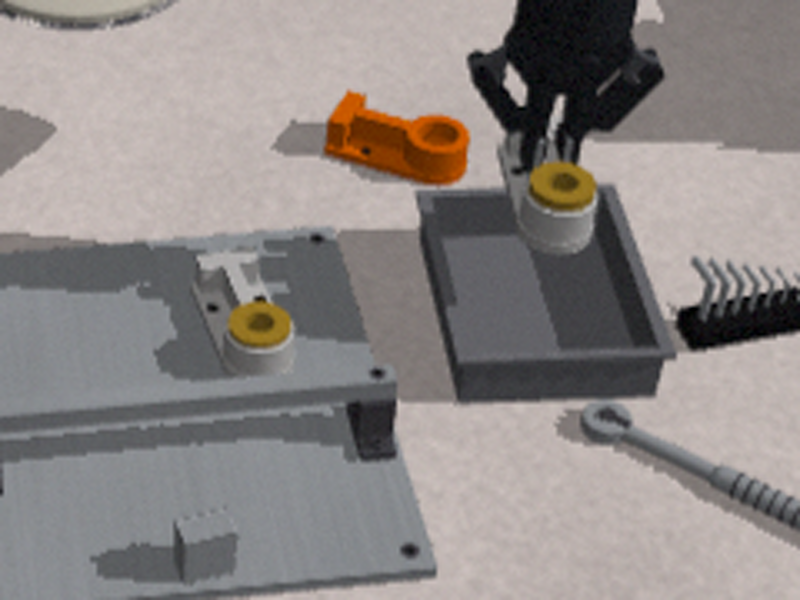

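jog_arm(
  rows=[
    [[0,0,2.0],[0,0,0],0.0],
    [[0,0,2.5],[0,0,0],0.0],
    [[0,0,2.5],[0,0,0],0.0],
    [[0,0,1.8],[0,0,0],0.0],
    [[0,0,0.6],[0,0,0],0.0],
    [[0,0,0.3],[0,0,0],0.0],
    [[0,0,0.15],[0,0,0],0.0],
    [[0,0,0.1],[0,0,0],0.0],
  ],
)

```text
clock: 20.42
position: [483.6, 315.0, 21.7]
ee_rot: [0.019, 1.0, 0.0, 0.0]
contact_force: [0.4, 1.2, -4.5]
gripper_width: 11.0
```

jog_arm(
  rows=[
    [[0,0,0.1],[0,0,0],0.0],
    [[0,0,0.1],[0,0,0],0.0],
  ],
)

```text
clock: 20.68
position: [483.3, 314.9, 19.3]
ee_rot: [0.019, 1.0, 0.0, 0.0]
contact_force: [0.5, -0.1, -3.4]
gripper_width: 10.3
```

jog_arm(
  rows=[
    [[0,0,0.07],[0,0,0],0.0],
    [[0,0,0.07],[0,0,0],0.0],
    [[0,0,0],[0,0,0],0.0],
  ],
)

```text
clock: 21.05
position: [483.2, 314.8, 18.2]
ee_rot: [0.018, 1.0, 0.0, 0.0]
contact_force: [-2.7, -0.7, 1.0]
gripper_width: 10.8
```

jog_arm(
  rows=[
    [[0,0,0.05],[0,0,0],0.0],
    [[0,0,0],[0,0,0],0.0],
  ],
)

```text
clock: 21.3
position: [483.2, 314.8, 18.2]
ee_rot: [0.018, 1.0, 0.0, 0.0]
contact_force: [-3.4, -0.9, 5.3]
gripper_width: 10.7
```

jog_arm(
  rows=[
    [[0,0,0],[0,0,0],2.0],
    [[0,0,0],[0,0,0],3.0],
    [[0,0,0],[0,0,0],3.5],
    [[0,0,0],[0,0,0],3.5],
    [[0,0,-1.5],[0,0,0],3.5],
    [[0,0,-3.0],[0,0,0],3.5],
    [[0,0,-4.0],[0,0,0],1.0],
    [[0,0,-3.0],[0,0,0],1.0],
  ],
)

```text
clock: 22.3
position: [483.8, 315.2, 135.2]
ee_rot: [0.018, 1.0, 0.001, 0.001]
contact_force: [1.1, 0.5, 0.4]
gripper_width: 10.1
```

Run:
```python
from h import *
np.set_printoptions(precision=2,suppress=True)
st=arm.read_state();print(st['clock'],st['position'],st['ee_rot'],st['contact_force'],st['gripper_width'])
im=eyes.get_image("scene"); cv2.imwrite("pics/s8.png",cv2.resize(im[150:330,290:530,::-1],(800,600),interpolation=cv2.INTER_CUBIC))
```

```text
22.3 [483.77 315.17 135.22] [0.02 1.   0.   0.  ] [1.15 0.55 0.39] 10.061701323906252
```

View pics/s8.png

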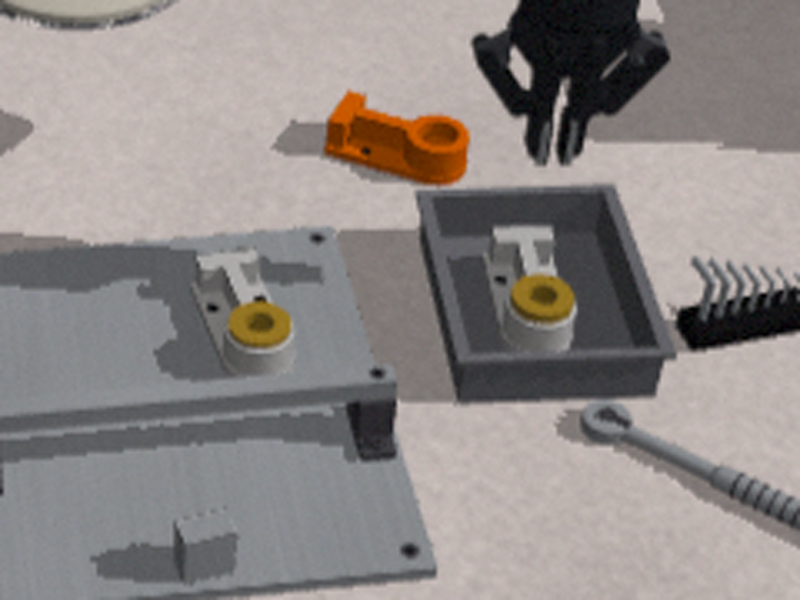

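jog_arm(
  rows=[
    [[0.62,-3.3,0],[0,0,0],1.0],
    [[0.62,-3.3,0],[0,0,0],1.0],
    [[0.62,-3.3,0],[0,0,0],1.0],
    [[0.62,-3.3,0],[0,0,0],1.0],
    [[0.62,-3.3,0],[0,0,0],1.0],
    [[0.62,-3.3,0],[0,0,0],1.0],
    [[0.62,-3.3,0],[0,0,0],1.0],
    [[0,0,2.0],[0,0,-6.55],1.0],
    [[0,0,3.0],[0,0,-6.55],1.0],
    [[0,0,0],[0,0,0],1.0],
  ],
)

```text
clock: 23.6
position: [430.2, 84.7, 81.5]
ee_rot: [-0.095, 0.996, -0.001, -0.002]
contact_force: [-0.0, -0.3, 0.1]
gripper_width: 10.2
```

Run:
```python
from h import *
np.set_printoptions(precision=3,suppress=True)
st=arm.read_state();print(st['clock'],st['position'],st['ee_rot'],st['contact_force'],st['gripper_width'])
im=eyes.get_image("wrist"); cv2.imwrite("pics/w9.png",im[:,:,::-1])
```

```text
23.6 [430.169  84.738  81.499] [-0.095  0.996 -0.001 -0.002] [-0.028 -0.324  0.061] 10.201957551434798
```

View pics/w9.png

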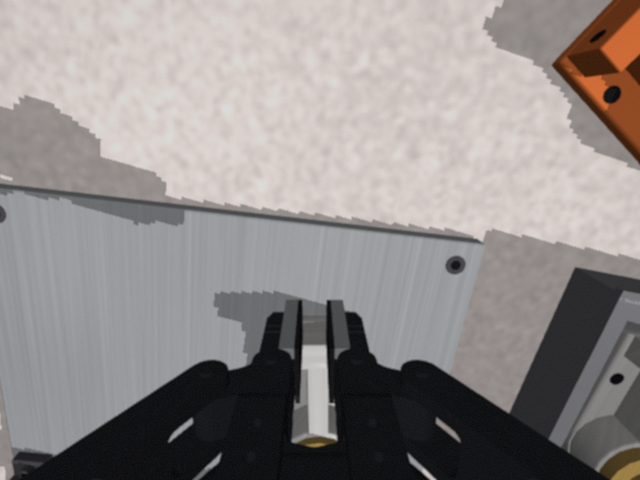

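jog_arm(
  rows=[
    [[0,0,2.3],[0,0,0],1.0],
    [[0,0,2.3],[0,0,0],1.0],
    [[-0.4,0,1.0],[0,0,0],1.0],
    [[-0.5,0,0],[0,0,0],1.0],
    [[-0.5,0,0],[0,0,0],1.0],
    [[-0.3,0,0],[0,0,0],1.0],
    [[-0.12,0,0],[0,0,0],1.0],
    [[-0.12,0,0],[0,0,0],1.0],
  ],
)

```text
clock: 24.65
position: [450.3, 89.2, 26.4]
ee_rot: [-0.096, 0.995, 0.0, 0.0]
contact_force: [-0.8, -0.0, 0.1]
gripper_width: 10.0
```

jog_arm(
  rows=[
    [[-0.12,0,0],[0,0,0],1.0],
    [[-0.12,0,0],[0,0,0],1.0],
    [[-0.12,0,0],[0,0,0],1.0],
    [[-0.12,0,0],[0,0,0],1.0],
    [[-0.12,0,0],[0,0,0],1.0],
    [[-0.12,0,0],[0,0,0],1.0],
  ],
)

```text
clock: 25.4
position: [455.7, 89.8, 25.9]
ee_rot: [-0.095, 0.995, -0.001, -0.002]
contact_force: [-5.0, 0.9, 3.7]
gripper_width: 9.9
```

jog_arm(
  rows=[
    [[-0.12,0,0],[0,0,0],1.0],
    [[-0.12,0,0],[0,0,0],1.0],
    [[-0.12,0,0],[0,0,0],1.0],
    [[-0.12,0,0],[0,0,0],1.0],
    [[-0.12,0,0],[0,0,0],1.0],
    [[-0.12,0,0],[0,0,0],1.0],
    [[-0.12,0,0],[0,0,0],1.0],
    [[-0.12,0,0],[0,0,0],1.0],
    [[-0.12,0,0],[0,0,0],1.0],
    [[-0.12,0,0],[0,0,0],1.0],
  ],
)

```text
clock: 26.65
position: [469.3, 92.9, 26.2]
ee_rot: [-0.096, 0.995, 0.0, 0.0]
contact_force: [-0.7, -0.6, -1.5]
gripper_width: 9.9
```

jog_arm(
  rows=[
    [[-0.12,0,0],[0,0,0],1.0],
    [[-0.12,0,0],[0,0,0],1.0],
    [[-0.12,0,0],[0,0,0],1.0],
    [[-0.12,0,0],[0,0,0],1.0],
    [[-0.12,0,0],[0,0,0],1.0],
    [[-0.12,0,0],[0,0,0],1.0],
    [[-0.12,0,0],[0,0,0],1.0],
    [[-0.12,0,0],[0,0,0],1.0],
    [[-0.12,0,0],[0,0,0],1.0],
    [[-0.12,0,0],[0,0,0],1.0],
  ],
)

```text
clock: 27.9
position: [481.0, 95.1, 26.2]
ee_rot: [-0.096, 0.995, -0.0, -0.0]
contact_force: [-2.5, -0.2, -1.3]
gripper_width: 10.1
```

Run:
```python
from h import *
im=eyes.get_image("scene"); cv2.imwrite("pics/s10.png",cv2.resize(im[190:350,260:500,::-1],(720,480),interpolation=cv2.INTER_CUBIC))
```

```text
(no output)
```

View pics/s10.png

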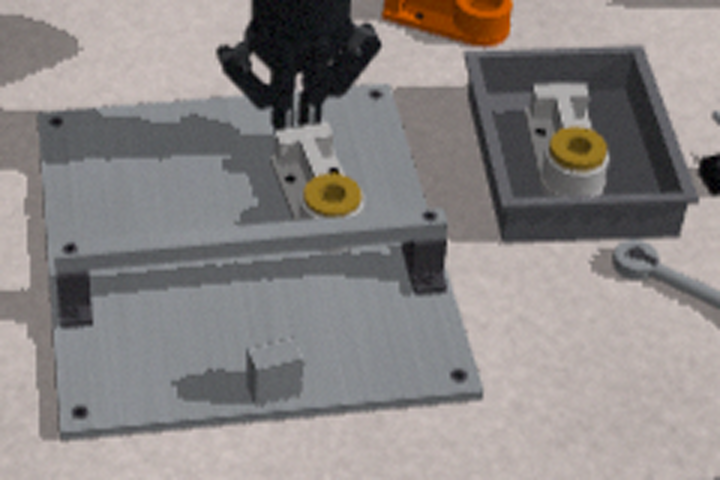

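jog_arm(
  rows=[
    [[-0.12,0,0],[0,0,0],1.0],
    [[-0.12,0,0],[0,0,0],1.0],
    [[-0.12,0,0],[0,0,0],1.0],
    [[-0.12,0,0],[0,0,0],1.0],
    [[-0.12,0,0],[0,0,0],1.0],
    [[-0.12,0,0],[0,0,0],1.0],
    [[-0.12,0,0],[0,0,0],1.0],
    [[-0.12,0,0],[0,0,0],1.0],
    [[-0.12,0,0],[0,0,0],1.0],
    [[-0.12,0,0],[0,0,0],1.0],
  ],
)

```text
clock: 29.2
position: [492.8, 97.4, 26.2]
ee_rot: [-0.096, 0.995, -0.0, -0.0]
contact_force: [-3.2, -0.8, 1.3]
gripper_width: 10.0
```

jog_arm(
  rows=[
    [[-0.07,0,0],[0,0,0],1.0],
    [[-0.06,0,0],[0,0,0],1.0],
    [[-0.06,0,0],[0,0,0],1.0],
    [[-0.06,0,0],[0,0,0],1.0],
  ],
)

```text
clock: 29.7
position: [495.2, 97.9, 26.2]
ee_rot: [-0.096, 0.995, -0.0, -0.0]
contact_force: [-4.0, -0.5, 1.8]
gripper_width: 9.9
```

jog_arm(
  rows=[
    [[-0.06,0,0],[0,0,0],1.0],
    [[-0.06,0,0],[0,0,0],1.0],
    [[-0.06,0,0],[0,0,0],1.0],
  ],
)

```text
clock: 30.08
position: [496.9, 98.2, 26.2]
ee_rot: [-0.096, 0.995, -0.0, -0.0]
contact_force: [-3.6, -1.4, 2.3]
gripper_width: 10.2
```

jog_arm(
  rows=[
    [[-0.06,0,0],[0,0,0],1.0],
    [[-0.06,0,0],[0,0,0],1.0],
    [[-0.06,0,0],[0,0,0],1.0],
  ],
)

```text
clock: 30.45
position: [498.7, 98.6, 26.2]
ee_rot: [-0.096, 0.995, -0.0, -0.0]
contact_force: [-4.1, -0.2, 2.1]
gripper_width: 10.0
```

jog_arm(
  rows=[
    [[-0.06,0,0],[0,0,0],1.0],
    [[-0.06,0,0],[0,0,0],1.0],
    [[-0.06,0,0],[0,0,0],1.0],
  ],
)

```text
clock: 30.82
position: [500.5, 98.9, 26.2]
ee_rot: [-0.096, 0.995, -0.0, -0.0]
contact_force: [-2.9, -0.9, 2.1]
gripper_width: 10.4
```

jog_arm(
  rows=[
    [[-0.06,0,0],[0,0,0],1.0],
    [[-0.06,0,0],[0,0,0],1.0],
    [[-0.06,0,0],[0,0,0],1.0],
  ],
)

```text
clock: 31.2
position: [502.3, 99.3, 26.2]
ee_rot: [-0.096, 0.995, 0.0, -0.0]
contact_force: [-5.1, -0.7, 2.9]
gripper_width: 9.8
```

jog_arm(
  rows=[
    [[-0.06,0,0],[0,0,0],1.0],
    [[-0.06,0,0],[0,0,0],1.0],
    [[-0.06,0,0],[0,0,0],1.0],
  ],
)

```text
clock: 31.58
position: [504.1, 99.6, 26.2]
ee_rot: [-0.096, 0.995, -0.0, -0.0]
contact_force: [-4.4, -0.3, 3.0]
gripper_width: 10.2
```

jog_arm(
  rows=[
    [[-0.06,0,0],[0,0,0],1.0],
    [[-0.06,0,0],[0,0,0],1.0],
    [[-0.06,0,0],[0,0,0],1.0],
  ],
)

```text
clock: 31.95
position: [505.8, 100.0, 26.2]
ee_rot: [-0.096, 0.995, -0.0, -0.0]
contact_force: [-4.7, -1.3, 2.8]
gripper_width: 10.0
```

jog_arm(
  rows=[
    [[-0.06,0,0],[0,0,0],1.0],
    [[-0.06,0,0],[0,0,0],1.0],
    [[-0.06,0,0],[0,0,0],1.0],
    [[-0.06,0,0],[0,0,0],1.0],
  ],
)

```text
clock: 32.45
position: [508.2, 100.4, 26.2]
ee_rot: [-0.096, 0.995, -0.0, -0.0]
contact_force: [-5.2, -0.5, 3.3]
gripper_width: 10.1
```

jog_arm(
  rows=[
    [[-0.06,0,0],[0,0,0],1.0],
    [[-0.06,0,0],[0,0,0],1.0],
    [[-0.08,0,0],[0,0,0],1.0],
    [[-0.08,0,0],[0,0,0],1.0],
  ],
)

```text
clock: 32.95
position: [510.9, 101.0, 26.2]
ee_rot: [-0.096, 0.995, 0.0, -0.0]
contact_force: [-4.8, -1.5, 3.8]
gripper_width: 10.0
```

Run:
```python
from h import *
im=eyes.get_image("scene"); cv2.imwrite("pics/s11.png",cv2.resize(im[190:350,260:500,::-1],(720,480),interpolation=cv2.INTER_CUBIC))
```

```text
(no output)
```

View pics/s11.png

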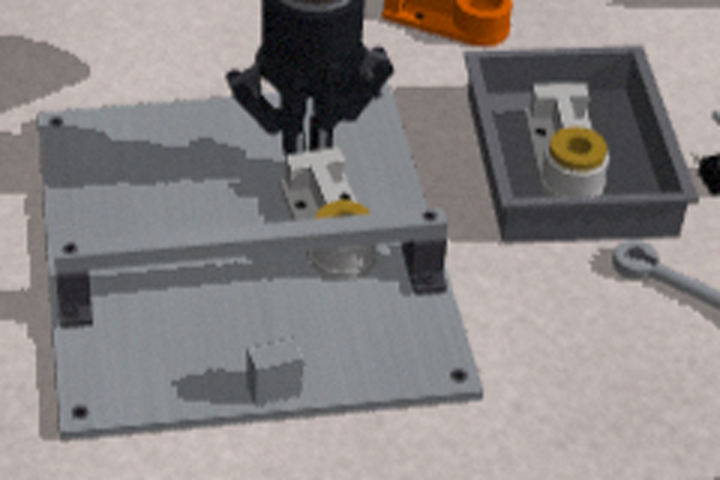

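jog_arm(
  rows=[
    [[-0.12,0,0],[0,0,0],1.0],
    [[-0.12,0,0],[0,0,0],1.0],
    [[-0.12,0,0],[0,0,0],1.0],
    [[-0.12,0,0],[0,0,0],1.0],
    [[-0.12,0,0],[0,0,0],1.0],
    [[-0.12,0,0],[0,0,0],1.0],
    [[-0.12,0,0],[0,0,0],1.0],
    [[-0.12,0,0],[0,0,0],1.0],
    [[-0.12,0,0],[0,0,0],1.0],
    [[-0.12,0,0],[0,0,0],1.0],
  ],
)

```text
clock: 34.25
position: [522.8, 103.3, 26.2]
ee_rot: [-0.096, 0.995, 0.0, 0.0]
contact_force: [-4.5, 0.7, 2.5]
gripper_width: 10.0
```

jog_arm(
  rows=[
    [[-0.12,0,0],[0,0,0],1.0],
    [[-0.12,0,0],[0,0,0],1.0],
    [[-0.12,0,0],[0,0,0],1.0],
    [[-0.12,0,0],[0,0,0],1.0],
    [[-0.12,0,0],[0,0,0],1.0],
    [[-0.12,0,0],[0,0,0],1.0],
    [[-0.12,0,0],[0,0,0],1.0],
    [[-0.12,0,0],[0,0,0],1.0],
    [[-0.12,0,0],[0,0,0],1.0],
    [[-0.12,0,0],[0,0,0],1.0],
  ],
)

```text
clock: 35.5
position: [534.5, 105.5, 26.2]
ee_rot: [-0.096, 0.995, -0.0, -0.0]
contact_force: [-4.6, -0.9, 2.9]
gripper_width: 9.8
```

jog_arm(
  rows=[
    [[-0.12,0,0],[0,0,0],1.0],
    [[-0.12,0,0],[0,0,0],1.0],
    [[-0.12,0,0],[0,0,0],1.0],
    [[-0.12,0,0],[0,0,0],1.0],
    [[-0.12,0,0],[0,0,0],1.0],
    [[-0.12,0,0],[0,0,0],1.0],
    [[-0.12,0,0],[0,0,0],1.0],
    [[-0.12,0,0],[0,0,0],1.0],
    [[-0.12,0,0],[0,0,0],1.0],
    [[-0.12,0,0],[0,0,0],1.0],
  ],
)

```text
clock: 36.75
position: [546.3, 107.8, 26.2]
ee_rot: [-0.096, 0.995, -0.0, -0.0]
contact_force: [-3.8, -1.0, 2.9]
gripper_width: 9.8
```

Run:
```python
from h import *
im=eyes.get_image("scene"); cv2.imwrite("pics/s12.png",cv2.resize(im[190:350,260:500,::-1],(720,480),interpolation=cv2.INTER_CUBIC))
```

```text
(no output)
```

View pics/s12.png

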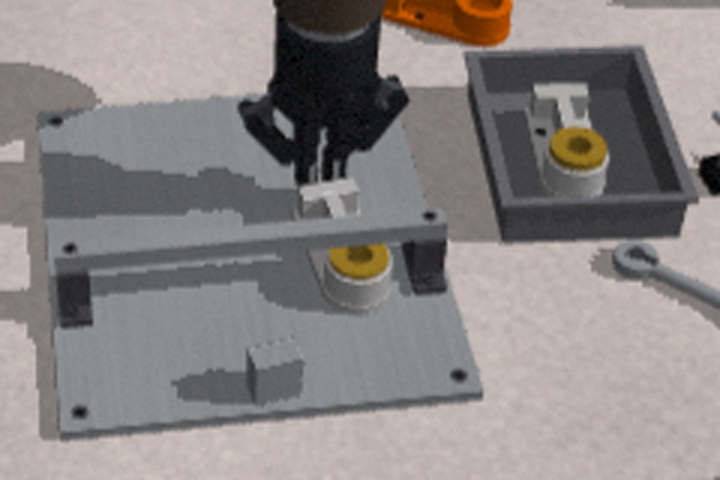

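jog_arm(
  rows=[
    [[-0.12,0,0],[0,0,0],1.0],
    [[-0.12,0,0],[0,0,0],1.0],
    [[-0.12,0,0],[0,0,0],1.0],
    [[-0.12,0,0],[0,0,0],1.0],
    [[-0.12,0,0],[0,0,0],1.0],
    [[-0.12,0,0],[0,0,0],1.0],
    [[-0.12,0,0],[0,0,0],1.0],
    [[-0.12,0,0],[0,0,0],1.0],
    [[-0.12,0,0],[0,0,0],1.0],
    [[-0.12,0,0],[0,0,0],1.0],
  ],
)

```text
clock: 38.05
position: [558.1, 110.1, 26.2]
ee_rot: [-0.096, 0.995, -0.0, -0.0]
contact_force: [-5.0, -0.7, 3.8]
gripper_width: 9.8
```

jog_arm(
  rows=[
    [[-0.12,0,0],[0,0,0],1.0],
    [[-0.12,0,0],[0,0,0],1.0],
    [[-0.12,0,0],[0,0,0],1.0],
    [[-0.12,0,0],[0,0,0],1.0],
    [[-0.12,0,0],[0,0,0],1.0],
    [[-0.12,0,0],[0,0,0],1.0],
    [[-0.12,0,0],[0,0,0],1.0],
    [[-0.12,0,0],[0,0,0],1.0],
    [[-0.12,0,0],[0,0,0],1.0],
    [[-0.12,0,0],[0,0,0],1.0],
  ],
)

```text
clock: 39.3
position: [569.8, 112.4, 26.2]
ee_rot: [-0.096, 0.995, 0.0, -0.0]
contact_force: [-5.3, -0.0, 3.7]
gripper_width: 9.8
```

jog_arm(
  rows=[
    [[-0.12,0,0],[0,0,0],1.0],
    [[-0.12,0,0],[0,0,0],1.0],
    [[-0.12,0,0],[0,0,0],1.0],
    [[-0.12,0,0],[0,0,0],1.0],
    [[-0.12,0,0],[0,0,0],1.0],
    [[-0.12,0,0],[0,0,0],1.0],
    [[-0.1,0,0],[0,0,0],1.0],
    [[0.3,0,0],[0,0,0],1.0],
    [[1.0,0,0],[0,0,0],1.0],
    [[2.0,0,0],[0,0,0],1.0],
  ],
)

```text
clock: 40.55
position: [546.0, 108.0, 26.2]
ee_rot: [-0.096, 0.995, 0.0, 0.001]
contact_force: [-0.5, -0.5, 0.5]
gripper_width: 10.0
```

jog_arm(
  rows=[
    [[2.0,0,-2.0],[0,0,0],1.0],
    [[2.0,0,-4.0],[0,0,0],1.0],
    [[1.0,0,-5.0],[0,0,0],1.0],
    [[1.0,0,-5.0],[0,0,0],1.0],
    [[0,0,-5.0],[0,0,0],1.0],
    [[0,0,-5.0],[0,0,0],1.0],
    [[0,0,0],[0,0,0],1.0],
    [[0,0,0],[0,0,0],1.0],
  ],
)

```text
clock: 41.55
position: [486.1, 96.3, 285.7]
ee_rot: [-0.096, 0.995, 0.0, 0.0]
contact_force: [-0.8, 0.0, 0.1]
gripper_width: 9.8
```

Run:
```python
from h import *
np.set_printoptions(precision=2,suppress=True)
st=arm.read_state();print(st['clock'],st['position'],st['contact_force'])
im=eyes.get_image("scene"); cv2.imwrite("pics/s13.png",cv2.resize(im[190:350,260:500,::-1],(800,533),interpolation=cv2.INTER_CUBIC))
im=eyes.get_image("side"); cv2.imwrite("pics/d13.png",cv2.resize(im[140:380,230:510,::-1],(700,600),interpolation=cv2.INTER_CUBIC))
```

```text
41.55 [486.06  96.27 285.74] [-0.82  0.03  0.13]
```

View pics/s13.png

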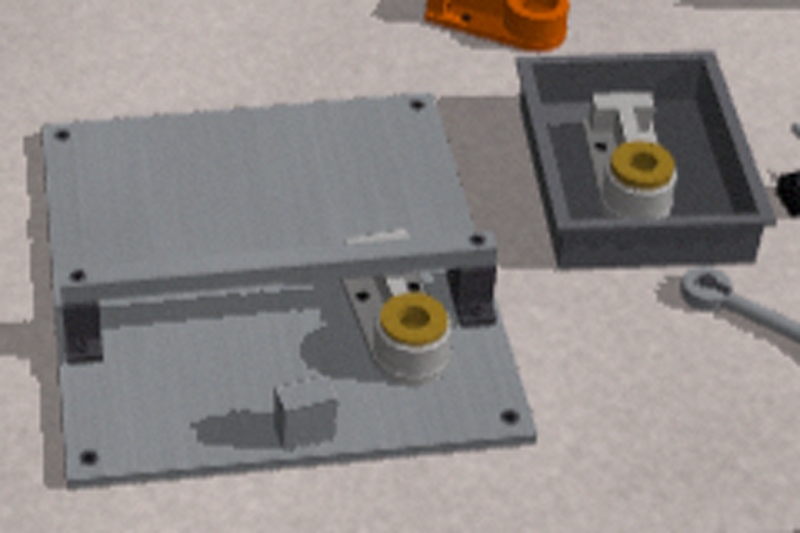

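View pics/d13.png

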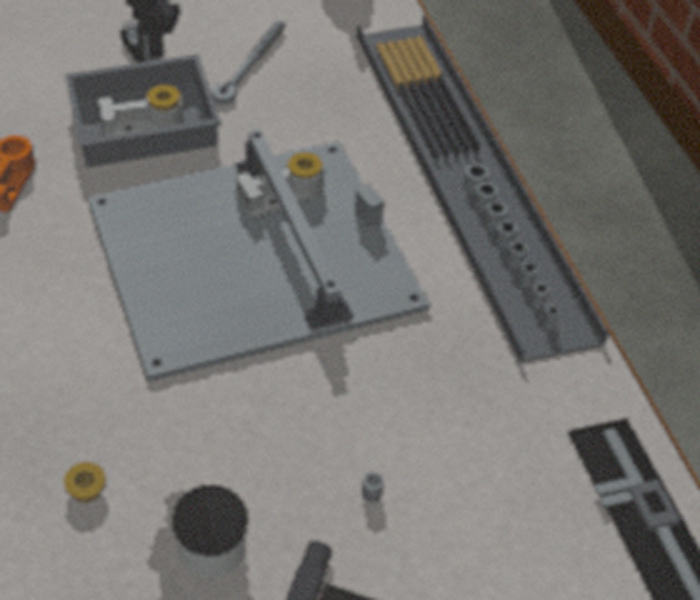

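Scene: the cleared casting's bushing is at (413,319) in the crop, past the bar and inside the post. The other casting is upright in the tray, its bushing at (643,165). I'll measure both.

Run:
```python
from h import *
np.set_printoptions(precision=1,suppress=True)
s=eyes.camera_model("scene")
k=800/240
H=p2w(s,[(260+413/k-.35,190+319/k-.35)],51)[0]
d=H-[631.7,48,51]; c,n=np.cos(np.radians(4.4)),np.sin(np.radians(4.4))
print("hub",H,"bridge frame",c*d[0]+n*d[1],-n*d[0]+c*d[1])
T=p2w(s,[(260+643/k-.35,190+165/k-.35)],46.5)[0]; print("tray hub",T,"rib rel tray",T[:2]-[42,-1.5]-[497.6,315.3])
print(arm.job_done())
```

```text
hub [674.6 134.   51. ] bridge frame 49.3604864194232 82.46088286955184
tray hub [531.7 314.1  46.5] rib rel tray [-7.9  0.3]
the job is handed in; nothing more can be done
None
```

The job is done and handed in at about 42 s of the 72 s allowed; no verdict is reported.

- **Casting that caught:** this was the right-hand one, at y ≈ -25. I pushed it at about 3 mm/s until it stopped against the bar. Wrist force rose from about 3 N of drag to 7.5 N with no further travel, so the bar saw roughly 5 N by my estimate. I drew it back 30 mm by the rib and set it upright on the tray floor, with its bushing still seated. The last picture puts its rib about 8 mm from the tray's centre.
- **Casting that cleared:** the left-hand one passed under the bar with wrist force staying near 5 N. That is slightly above the 1.5 to 4 N drag given, but it was steady and the casting moved with every command. The last picture puts its hub axis 49 mm past the bar and 82 mm off the bar's middle, clear of the post.
- **Last checks:** the robot had been drawn up clear of everything before hand-in. The bystanders in the last pictures looked unmoved, though I did not measure them.
- **Disagreement:** in the wrist view the tray measured about 184 x 150 mm, against the stated 178 x 138 mm. The margins were wide enough that it did not matter.

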